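# Set the day wheel of the label stand to the start of the week

### The job

Set the toothed day wheel of the steel label stand on to the start of the week: with a fingertip, gently push its teeth over the top of the wheel, the way the arrow on the base points, click by click, until the one tooth with a crossbar stands straight up between the two pointed cheeks. Let the wheel rest in the notch one click short, make the last click on its own, and never run past it. Only push: do not squeeze the wheel or shift or lift the stand, and leave the two spice jars and the tape roll where they stand.

Things in the scene. Friction and masses are not known exactly. Their poses are not given: they have to be found in the camera images.
- stand: Loose steel stand, about 2.5 kg. Base plate 160 (x) x 120 (y) x 10 mm; cheeks 56 (x) x 5 mm at y = -28.5 and +28.5 mm, square to z = 80 mm, then pointed to z = 100.5 mm at x = 0. Origin: centre of the underside, z up; wheel axle along y at x = 0, z = 70 mm. The arrow on the base (y = -46 mm) points to the stand's -x, the side turned within 30 degrees to the robot's -x.
- day_wheel (a joint): Wheel angle, rad; 7 springy rest notches 0.8976 apart. 0: crossbar tooth straight up. Grows as the wheel's top moves to the stand's -x. Starts 2, 3 or 4 clicks short (-1.80, -2.69 or -3.59). Pushed over half a click (0.45) it snaps to the next notch and stays; less, it springs back. 2 to 5 N near a tooth's end moves it. Over 0.5 is run past; 30 N is too hard.
- wheel_top (a point): Fixed point of the stand, axes as the stand's: end of the tooth that stands upright in each notch, 125 mm above the underside, 55 mm above the axle. The neighbouring teeth reach up to 18 mm below it, so a fingertip let down on its +x side to 11 mm below it meets only the upright tooth. Half a click needs a push to x = -22 mm there; to -36 mm is still one click. A click moves the upright tooth's end 43 mm to -x and 21 mm down.
- bar_tooth (a point): Point on the white wheel: middle of the crossbar, a round bar 10 mm thick and 44 mm long (along y) at the end of one tooth, 50 mm from the axle; the other six teeth have none. Wheel: hub radius 28 mm, seven flat teeth to radius 55 mm, 6 mm thick and 20 mm wide (along y), gaps of 40 mm between their ends.
- spice_jar: Spice jar with a red cap, 45 mm across, 106 mm high, loose; origin at the centre of its underside. To be left alone.
- green_jar: White-capped spice jar, 47 mm across, 98 mm high, loose; origin at the centre of its underside. To be left alone.
- roll: Roll of tan tape lying flat, 100 mm across, 25 mm high, loose; origin at the centre of its underside. To be left alone.
Not all that is in view belongs to the job. Leave any red look-alike of the stand alone.

How it is judged:
By the outcome, as a careful person would: the job done as asked, in the order asked, and still so for the second after the job is handed in, with the robot touching nothing.
It also fails if it takes over 48 s, if anything falls off the work surface, if the arm or the gripper's body presses on something with over 40 N, if the wrist force passes 120 N, or if a joint passes its speed limit or range.

### The arm

A 6-joint arm with a two-finger parallel gripper is mounted at the origin on the work surface; the furniture and walls round the work are solid. World frame = base frame: x ahead of the robot, y to its left, z up, the work surface at z = 0. Lengths are in mm, angles in rad, forces in N, time in s.
With the tool pointing down it reaches from about 275 to 725 mm from the base axis. Payload 5.6 kg.
Tool frame: the origin (TCP) lies at the very end of the fingers, on their centre line; the grasp point (between the pads) lies 19 mm behind it; z points along the fingers, y is the line along which they close (so a half turn about z gives the same grasp; the last joint's range is limited). The gripper opens to 85 mm and grips with 20 to 120 N. Pads are 22 mm wide; open, the fingers measure 114 mm over their backs; the gripper's body (76 mm by 85 mm) begins 54 mm behind the grasp point. The pads swing forward as they close: fully open they stand 13 mm farther back than shut.
Start: joints at [-0.878, 0.255, 0.108, 0, -1.424, -0.285], TCP at [218.143, -504.883, 231.283] pointing down, gripper open.
Joint ranges: [-2.95, 2.95], [-1.21, 1.97], [-1.09, 1.5], [-2.87, 1.71], [-2.94, -0.07], [-3.05, 3.05]. Speed limits (rad/s): [2.57, 2.57, 3.14, 3.14, 3.14, 3.14].

### API

Orientations are given as a unit quaternion [w, x, y, z].
In Python, from cell import r gives the robot as it stands. The module is installed in compiled form; this text tells all that it offers.
- The arm moves only by the tool step_arm, never from a script. Its argument "deltas" is text: rows parted by semicolons, each of 7 numbers parted by spaces: the shift along the tool's x, y, z in mm, then the turn, a rotation vector about the tool's x, y, z in rad, then the closure in counts, from 0 (fully open) to 255 (shut). In form: x y z rx ry rz fingers; .... A call has 1 to 10 rows; each row shifts and turns the commanded pose from where the row before left it, along the tool's axes as they then stand; what a row does not reach is not made up. A row lasts 1/10 s, in which the tool goes at most 50 mm and 8.59 degrees, less where a joint would pass 70% of its speed; a pose out of reach is approached as far as the arm can. A call is refused whole if a number of a shift passes 50 or a number of a turn 0.15, either way. A call with a gripper value outside its range is refused whole. The fingers move at their own pace and stop on an object; "newtons" is the grip in N (left out, the last holds). Time passes only in rows, so rows that do not move let the fingers close. It gives the time, the measured TCP pose, the force, the opening and the grip force at its end, in the units of the state.
- r.read_state(): the state, without advancing time (a new reading comes with each control period).
- r.grab_frame(name): name is "scene" or "top" or "wrist"; returns a dict with "color" (400x640x3 uint8, blue, green, red), "depth" (400x640 float32, mm along the optical axis (not along the pixel's ray), 0 where there is no reading), "camera_matrix" (3x3 intrinsics, pixels), "world_from_camera" (4x4, takes a point from camera to world coordinates). Camera axes: x right, y down, z forward; pixel columns grow to the right and rows downward; lengths in mm; the calibration is good to about 2 mm. A picture is of the moment at which its call begins.
- r.job_done(): hands the job in; it is judged then, once.
The state is a dict: "time_s": time; "qpos": joint angles; "dq": joint speeds; "effort": joint torques, N m; "tcp_pos": TCP position; "eef_rot": TCP orientation; "wrist_force": force on the tool from outside, world axes, zero at the start; "torque": the same for the moment, N m; "width": opening from 0.0 (shut) to 1.0 (fully open); "grip_force": force on a finger pad.
Only numpy, scipy, OpenCV 4.12 (cv2) and the standard library are available. Lean on these libraries where they do the work, as an engineer would, in place of code of your own. Each camera call takes 0.05 s, during which the arm holds its last target. There are 200 camera calls.

## Working session

There is one attempt and no reset: what is moved stays moved. The work goes in short steps, Python scripts to look and compute and a tool call to move; the robot and the scene stay as the last step left them, time stands still between calls to the robot, and variables do not carry over. Pictures are saved under pics/ and viewed, at most 10 in all, crops included, and the job is handed in when it is done.

Besides the shell and the picture viewer there is one more tool, called after ">>>" by a JSON object that holds its "name" and its "arguments", one argument or row to a line. step_arm: Moves the arm, as the interface text tells. Its arguments: {"type":"object","properties":{"deltas":{"type":"string"},"newtons":{"type":"number"}},"required":["deltas"]}

```bash
mkdir -p pics
cat > h.py <<'E'
import numpy as np, cv2
from cell import r
def grab(n):
    f=r.grab_frame(n); np.savez(''+n+'.npz',**{k:f[k] for k in f}); return f
def px(f,u,v,w=1):
    d=f['depth'][v-w:v+w+1,u-w:u+w+1]; d=np.median(d[d>0]); K=f['camera_matrix']
    p=np.array([(u-K[0,2])/K[0,0]*d,(v-K[1,2])/K[1,1]*d,d,1]); return (f['world_from_camera']@p)[:3].round(1)
E
python3 - <<'E'
from h import *
a=grab('scene');b=grab('top')
cv2.imwrite('pics/a.png',a['color']);cv2.imwrite('pics/b.png',b['color'])
print(r.read_state())
for f in(a,b):print(f['world_from_camera'].round(2),f['camera_matrix'])
E
```

```text
{'time_s': 0.1, 'qpos': array([-8.78386921e-01,  2.55727564e-01,  1.07137486e-01, -4.39448639e-04,
       -1.42386541e+00, -2.84608359e-01]), 'dq': array([ 0.00245077, -0.00011264,  0.00269587,  0.00087105, -0.00076177,
       -0.00013837]), 'effort': array([-5.31060097e-03, -3.87602234e+01,  2.38473308e+01,  5.37804142e+00,
       -3.80045705e-03, -8.14283851e-06]), 'tcp_pos': array([ 218.01996102, -504.4767882 ,  230.46402033]), 'eef_rot': array([-1.97419130e-04, -2.02458829e-01,  9.79290400e-01,  8.34540111e-04]), 'wrist_force': array([-0.46444782, -0.76684097, -0.42992771]), 'torque': array([ 0.02148793, -0.0404304 , -0.02156842]), 'grip_force': 0.0, 'width': 0.9998859478456805}
[[-8.4000e-01 -3.5000e-01  4.1000e-01  1.7320e+02]
 [-5.4000e-01  5.5000e-01 -6.4000e-01  5.9591e+02]
 [-1.0000e-02 -7.6000e-01 -6.5000e-01  6.6954e+02]
 [ 0.0000e+00  0.0000e+00  0.0000e+00  1.0000e+00]] [[420.54646022   0.         321.99953187]
 [  0.         420.54646022 192.80225811]
 [  0.           0.           1.        ]]
[[ 2.00000e-02 -9.90000e-01  1.10000e-01  4.15460e+02]
 [-1.00000e+00 -2.00000e-02 -0.00000e+00 -5.80000e-01]
 [ 0.00000e+00 -1.10000e-01 -9.90000e-01  1.07939e+03]
 [ 0.00000e+00  0.00000e+00  0.00000e+00  1.00000e+00]] [[485.47257926   0.         319.52918582]
 [  0.         485.47257926 203.95585016]
 [  0.           0.           1.        ]]
```

View pics/a.png

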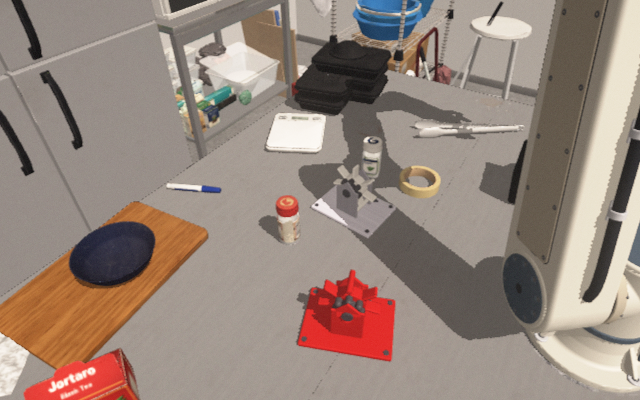

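View pics/b.png

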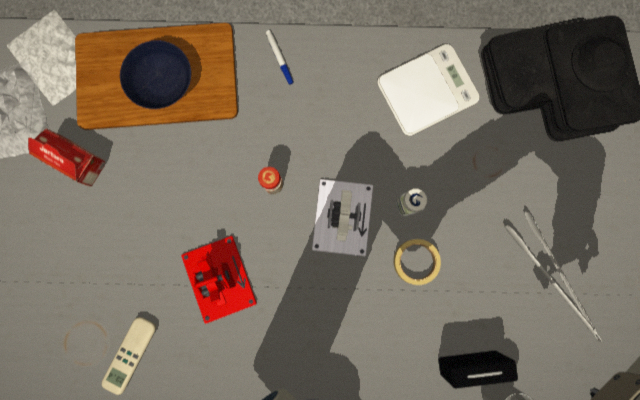

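The steel stand is at (345,216) in top and (355,205) in scene. The red look-alike, at (220,278) in top, is to be left alone. The red-capped jar is at (269,180), the white-capped jar at (414,200) and the roll at (417,261). I'll enlarge both views of the stand to confirm it.

Run:
```python
from h import *
a=dict(np.load('scene.npz'));b=dict(np.load('top.npz'))
A=cv2.resize(a['color'][155:245,300:410],None,fx=5,fy=5,interpolation=2)[:450]
B=cv2.resize(b['color'][170:265,305:385],None,fx=5,fy=5,interpolation=2)
c=np.zeros((475,800,3),np.uint8);c[:,:400]=B; A=cv2.resize(a['color'][155:245,310:400],None,fx=4.44,fy=4.44,interpolation=2);c[:A.shape[0],400:400+A.shape[1]]=A
cv2.imwrite('pics/c.png',c)
for u,v in[(270,179),(414,200),(417,240),(417,283),(397,261),(438,261)]:print(u,v,px(b,u,v))
# steel plate: points at z 5..16 in region of top
K=b['camera_matrix'];d=b['depth'];vv,uu=np.mgrid[170:265,305:385];dd=d[170:265,305:385]
P=np.stack([(uu-K[0,2])/K[0,0]*dd,(vv-K[1,2])/K[1,1]*dd,dd,np.ones_like(dd)],-1)@b['world_from_camera'].T
z=P[...,2];print('table z',np.median(z[:8]))
m=(z>7)&(z<200)
n,l,s,_=cv2.connectedComponentsWithStats(m.astype(np.uint8));k=1+s[1:,4].argmax();m=l==k
r_=cv2.minAreaRect(P[m][:,:2].astype(np.float32));print(r_,cv2.boxPoints(r_))
for lo,hi in[(7,15),(60,90),(90,104),(104,140)]:
  q=P[m&(z>lo)&(z<hi)]; print(lo,len(q),q[:,:3].mean(0),q[:,:3].min(0),q[:,:3].max(0))
```

```text
270 179 [571.4 100.7 106. ]
414 200 [ 536.3 -193.2   97.1]
417 240 [ 458.  -214.2   24. ]
417 283 [ 365.7 -214.4   23.3]
397 261 [ 411.7 -170.9   24.1]
438 261 [ 413.7 -259.5   24.2]
table z 0.03502389398897776
((507.0272216796875, -51.824684143066406), (119.71566009521484, 159.7518310546875), 84.84770202636719) [[ 422.09863    -104.26753   ]
 [ 581.20496    -118.613785  ]
 [ 591.9558        0.61816406]
 [ 432.8495       14.9644165 ]]
7 2671 [504.74934857 -51.455287    10.18271813] [ 422.99042818 -117.15504753    7.00234365] [590.00473219  13.57783824  14.96893146]
60 399 [501.77945535 -47.18164728  77.8291978 ] [453.03041572 -85.38658058  60.00346094] [558.77193955 -16.87099921  89.99198875]
90 415 [507.03575984 -49.79219027  96.22047635] [463.36363891 -81.90056559  90.00769536] [550.88978536 -20.58797597 103.75107247]
104 77 [505.80625197 -51.51486571 113.13834331] [463.42586316 -64.07963423 104.16532316] [550.51203677 -39.09717787 127.62095741]
```

View pics/c.png

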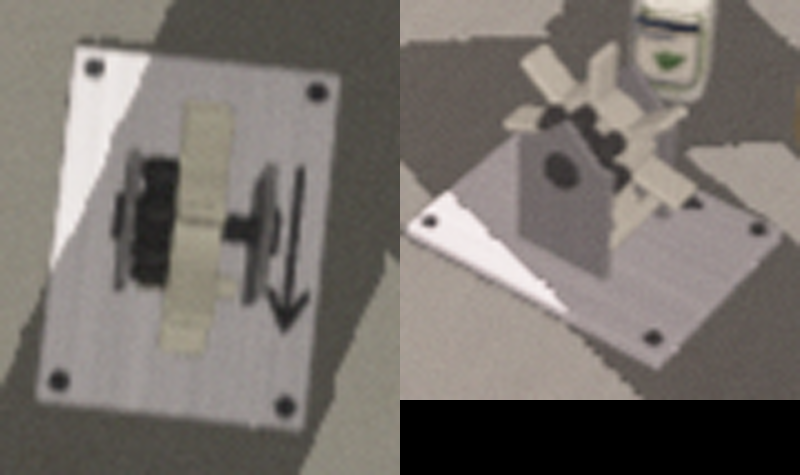

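The crop confirms the grey steel stand with the arrow, pointing to about world -x. Its centre is (507,-52) with +x turned -5.2°. No crossbar shows on the +x side. A small stub at crop (230,285) hints at the bar low on the -x side, which would mean 4 clicks short. I'll approach with the fingers shut and look from close by.

>>> {"name": "step_arm", "arguments": {
  "deltas": "0 0 0 0 0 0.125 255;0 0 0 0 0 0.125 255;0 0 0 0 0 0.125 255;0 0 0 0 0 0.123 255;-17 30 0 0 0 0 255;-17 30 0 0 0 0 255;-17 30 0 0 0 0 255;-17 30 0 0 0 0 255;-17 30 0 0 0 0 255;-17 30 0 0 0 0 255",
  "newtons": 20
}}

```text
time_s: 1.1
tcp_pos: [336.3, -333.4, 231.0]
eef_rot: [-0.0, 0.045, 0.999, 0.0]
wrist_force: [1.2, -0.2, -0.0]
width: 0.002
grip_force: 0.0
```

>>> {"name": "step_arm", "arguments": {
  "deltas": "-17 30 0 0 0 0 255;-17 30 0 0 0 0 255;-17 30 0 0 0 0 255;-17 30 0 0 0 0 255;-17 30 0 0 0 0 255;-17 30 0 0 0 0 255;-20 26 0 0 0 0 255;0 0 0 0 0 0 255;0 0 0 0 0 0 255"
}}

```text
time_s: 2.0
tcp_pos: [476.0, -140.1, 230.7]
eef_rot: [-0.001, 0.044, 0.999, 0.0]
wrist_force: [-0.4, 0.3, -1.0]
width: 0.003
grip_force: 0.0
```

```bash
cat >> h.py <<'E'
C=np.array([507.,-51.8]);th=np.deg2rad(-5.15)
ex=np.array([np.cos(th),np.sin(th)]);ey=np.array([-ex[1],ex[0]])
def st():
    s=r.read_state();p=s['tcp_pos'];from scipy.spatial.transform import Rotation as R
    q=s['eef_rot'];M=R.from_quat([q[1],q[2],q[3],q[0]]).as_matrix();d=p[:2]-C
    print('t',s['time_s'],'stand xy',(d@ex).round(1),(d@ey).round(1),'z',p[2].round(1),'toolx',M[:,0].round(3),'toolz',M[:,2].round(3),'F',s['wrist_force'].round(1),'w',round(s['width'],3))
def wheel(f):
    # points of the frame in stand coordinates
    K=f['camera_matrix'];d=f['depth'];vv,uu=np.mgrid[:400,:640]
    P=(np.stack([(uu-K[0,2])/K[0,0]*d,(vv-K[1,2])/K[1,1]*d,d,np.ones_like(d)],-1)@f['world_from_camera'].T)[...,:3]
    q=P[...,:2]-C; S=np.stack([q@ex,q@ey,P[...,2]],-1); S[d==0]=np.nan; return S
E
python3 - <<'E'
from h import *
st();w=grab('wrist');cv2.imwrite('pics/d.png',w['color'])
print(w['world_from_camera'].round(2))
b=dict(np.load('top.npz'));print(wheel(b)[225:230,347:354].round(0).tolist())
E
```

```text
t 2.0 stand xy -23.0 -90.7 z 230.7 toolx [-0.996  0.089  0.001] toolz [-0.001  0.    -1.   ] F [-0.4  0.3 -1. ] w 0.003
[[ 9.0000e-02  9.6000e-01  2.6000e-01  4.1127e+02]
 [ 1.0000e+00 -9.0000e-02 -2.0000e-02 -1.3353e+02]
 [ 0.0000e+00  2.6000e-01 -9.7000e-01  3.7282e+02]
 [ 0.0000e+00  0.0000e+00  0.0000e+00  1.0000e+00]]
[[[-24.0, -8.0, 90.0], [-19.0, -13.0, 31.0], [-19.0, -16.0, 28.0], [-19.0, -18.0, 30.0], [-18.0, -20.0, 29.0], [-16.0, -23.0, 8.0], [-16.0, -26.0, 10.0]], [[-26.0, -8.0, 94.0], [-21.0, -14.0, 32.0], [-21.0, -16.0, 27.0], [-21.0, -18.0, 28.0], [-20.0, -20.0, 27.0], [-19.0, -24.0, 9.0], [-19.0, -26.0, 11.0]], [[-28.0, -8.0, 94.0], [-23.0, -14.0, 31.0], [-23.0, -16.0, 31.0], [-23.0, -18.0, 30.0], [-23.0, -20.0, 29.0], [-21.0, -23.0, 15.0], [-21.0, -26.0, 11.0]], [[-30.0, -9.0, 96.0], [-26.0, -14.0, 31.0], [-25.0, -17.0, 26.0], [-25.0, -19.0, 28.0], [-25.0, -21.0, 28.0], [-23.0, -24.0, 7.0], [-23.0, -26.0, 13.0]], [[-32.0, -9.0, 98.0], [-26.0, -16.0, 8.0], [-26.0, -18.0, 10.0], [-26.0, -20.0, 9.0], [-26.0, -22.0, 8.0], [-25.0, -24.0, 11.0], [-25.0, -26.0, 15.0]]]
```

View pics/d.png

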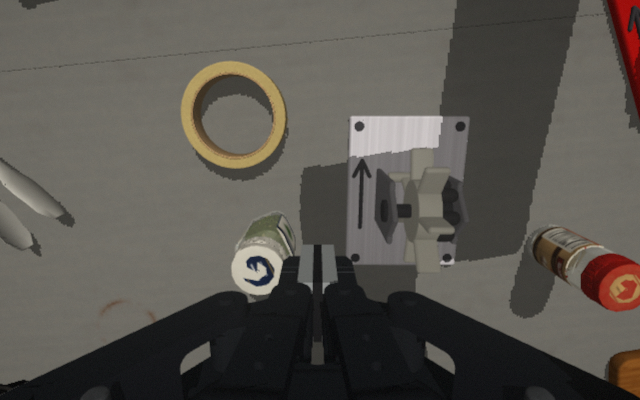

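The bar end shows in depth at stand (-22, -17, 29), so the wheel starts 4 clicks short (bar about 154° past the top, on the -x side). In the wrist image the wheel is at (430,210), with the roll at (235,112) and the jars at (258,265) and (605,285), all clear of the path. Now moving over the wheel's +x side.

>>> {"name": "step_arm", "arguments": {
  "deltas": "-13 23 0 0 0 0 255;-13 23 0 0 0 0 255;-13 23 0 0 0 0 255;-14 22 0 0 0 0 255;0 0 25 0 0 0 255;0 0 30 0 0 0 255;0 0 25 0 0 0 255;0 0 0 0 0 0 255;0 0 0 0 0 0 255"
}}

```text
time_s: 2.95
tcp_pos: [536.9, -55.7, 152.1]
eef_rot: [0.0, 0.045, 0.999, -0.0]
wrist_force: [0.3, -0.1, 0.5]
width: -0.0
grip_force: 0.0
```

Run:
```python
from h import *
st();S=wheel(grab('wrist'));m=(np.abs(S[...,1])<12)&(np.abs(S[...,0])<25)&(S[...,2]>108)&(S[...,2]<135)
q=S[m];print(len(q),q.mean(0),np.percentile(q,[2,98],axis=0).round(1))
S=wheel(grab('top'));m=(np.abs(S[...,1])<14)&(np.abs(S[...,0])<15)&(S[...,2]>112)&(S[...,2]<135);q=S[m];print(len(q),q.mean(0) if len(q) else 0)
```

```text
t 2.95 stand xy 30.2 -1.2 z 152.1 toolx [-0.996  0.091 -0.   ] toolz [ 0.    -0.001 -1.   ] F [ 0.3 -0.1  0.5] w -0.0
643 [ -2.6876235    1.48415747 121.54183739] [[ -4.8  -7.7 109.2]
 [  1.   10.7 125.4]]
32 [ -0.65376572   0.7458099  123.29734112]
```

>>> {"name": "step_arm", "arguments": {
  "deltas": "0 1 20 0 0 0 255;0 0 18 0 0 0 255;0 0 0 0 0 0 255;5 0 0 0 0 0 255;5 0 0 0 0 0 255;4 0 0 0 0 0 255;4 0 0 0 0 0 255;4 0 0 0 0 0 255"
}}

```text
time_s: 3.85
tcp_pos: [516.1, -51.8, 114.3]
eef_rot: [0.002, 0.045, 0.999, 0.0]
wrist_force: [2.7, -0.8, 0.5]
width: 0.005
grip_force: 1.4
```

>>> {"name": "step_arm", "arguments": {
  "deltas": "4 0 0 0 0 0 255;4 0 0 0 0 0 255;4 0 0 0 0 0 255;4 0 0 0 0 0 255;0 0 0 0 0 0 255"
}}

```text
time_s: 4.35
tcp_pos: [498.1, -50.3, 113.0]
eef_rot: [-0.001, 0.045, 0.999, -0.0]
wrist_force: [1.0, -0.9, 0.1]
width: -0.001
grip_force: 0.0
```

```bash
cat >> h.py <<'E'
def teeth(n='wrist'):
    S=wheel(grab(n));m=(np.abs(S[...,1])<9)&(np.hypot(S[...,0],S[...,2]-70)>42)&(np.hypot(S[...,0],S[...,2]-70)<58)&(S[...,2]>60)
    q=S[m];a=np.rad2deg(np.arctan2(-q[:,0],q[:,2]-70));h,e=np.histogram(a,np.arange(-100,101,5));print(n,[(int(x),int(c)) for x,c in zip(e,h) if c>3])
E
python3 - <<'E'
from h import *
st();teeth();teeth('top')
E
```

```text
t 4.35 stand xy -9.0 0.7 z 113.0 toolx [-0.996  0.09   0.002] toolz [-0.002  0.    -1.   ] F [ 1.  -0.9  0.1] w -0.001
wrist [(-80, 4), (-75, 16), (15, 73), (20, 405), (25, 497), (30, 37), (70, 634), (75, 433)]
top [(70, 36), (75, 18)]
```

The tooth has been pushed to about 24°, just short of half a click. Pushing a little farther.

>>> {"name": "step_arm", "arguments": {
  "deltas": "4 0 0 0 0 0 255;4 0 0 0 0 0 255;0 0 0 0 0 0 255;0 0 0 0 0 0 255"
}}

```text
time_s: 4.85
tcp_pos: [491.1, -49.6, 113.3]
eef_rot: [0.0, 0.045, 0.999, -0.0]
wrist_force: [-0.8, 0.3, 0.2]
width: 0.002
grip_force: 0.0
```

Run:
```python
from h import *
st();teeth();teeth('top')
```

```text
t 4.85 stand xy -16.0 0.7 z 113.3 toolx [-0.996  0.09  -0.   ] toolz [ 0. -0. -1.] F [-0.8  0.3  0.2] w 0.002
wrist [(-50, 253), (20, 32), (25, 145), (45, 507), (50, 522), (55, 7), (95, 558)]
top [(95, 12)]
```

The first click has landed: teeth now sit at ±51°. Cycling for the second.

>>> {"name": "step_arm", "arguments": {
  "deltas": "2 0 0 0 0 0 255;0 0 15 0 0 0 255"
}}

```text
time_s: 5.15
tcp_pos: [490.7, -49.4, 99.8]
eef_rot: [0.002, 0.045, 0.999, 0.0]
wrist_force: [0.1, 0.8, 0.1]
width: 0.003
grip_force: 0.0
```

I gave the wrong sign: +z is down, so the tip dropped into the gap. It touched nothing (force about 0). Lifting now.

>>> {"name": "step_arm", "arguments": {
  "deltas": "0 0 -15 0 0 0 255;0 0 -15 0 0 0 255;0 0 -15 0 0 0 255;0 0 0 0 0 0 255;-24 0 0 0 0 0 255;-24 0 0 0 0 0 255;0 0 0 0 0 0 255;0 0 0 0 0 0 255"
}}

```text
time_s: 5.95
tcp_pos: [536.6, -53.8, 142.1]
eef_rot: [-0.001, 0.045, 0.999, -0.0]
wrist_force: [-0.2, 0.7, 0.4]
width: 0.002
grip_force: 0.0
```

Run:
```python
from h import *
st();teeth();teeth('top')
```

```text
t 5.95 stand xy 29.7 0.7 z 142.1 toolx [-0.996  0.091  0.002] toolz [-0.002  0.    -1.   ] F [-0.2  0.7  0.4] w 0.002
wrist [(-55, 7), (-50, 355), (-45, 4), (-5, 54), (0, 395), (5, 138), (45, 554), (50, 451), (95, 205)]
top [(-5, 12), (0, 19), (45, 36), (50, 17), (95, 30)]
```

The wheel rests in a notch, 3 short. Second click:

>>> {"name": "step_arm", "arguments": {
  "deltas": "0 0 14 0 0 0 255;0 0 14 0 0 0 255;0 0 0 0 0 0 255;5 0 0 0 0 0 255;5 0 0 0 0 0 255;4 0 0 0 0 0 255;4 0 0 0 0 0 255;4 0 0 0 0 0 255;4 0 0 0 0 0 255"
}}

```text
time_s: 6.95
tcp_pos: [511.7, -51.4, 115.9]
eef_rot: [0.001, 0.045, 0.999, 0.0]
wrist_force: [2.8, -1.4, -0.4]
width: 0.001
grip_force: 1.1
```

>>> {"name": "step_arm", "arguments": {
  "deltas": "4 0 0 0 0 0 255;4 0 0 0 0 0 255;4 0 0 0 0 0 255;4 0 0 0 0 0 255;4 0 0 0 0 0 255;2 0 0 0 0 0 255;0 0 0 0 0 0 255;0 0 0 0 0 0 255"
}}

```text
time_s: 7.75
tcp_pos: [489.3, -49.4, 115.3]
eef_rot: [-0.0, 0.045, 0.999, -0.0]
wrist_force: [1.0, -0.5, -0.1]
width: 0.002
grip_force: 0.0
```

>>> {"name": "step_arm", "arguments": {
  "deltas": "0 0 -14 0 0 0 255;0 0 -14 0 0 0 255;0 0 0 0 0 0 255;-24 0 0 0 0 0 255;-24 0 0 0 0 0 255;0 0 0 0 0 0 255;0 0 0 0 0 0 255"
}}

```text
time_s: 8.45
tcp_pos: [536.8, -53.8, 142.2]
eef_rot: [-0.001, 0.045, 0.999, -0.0]
wrist_force: [-0.8, -0.0, 0.2]
width: -0.002
grip_force: 0.0
```

Run:
```python
from h import *
st();teeth();teeth('top')
a=grab('scene');b=grab('top');w=grab('wrist')
c=np.zeros((400,800,3),np.uint8);c[:,:400]=cv2.resize(a['color'][155:245,310:400],(400,400),interpolation=2)
c[:,400:]=cv2.resize(w['color'][20:320,220:520],(400,400))
cv2.imwrite('pics/e.png',c)
```

```text
t 8.45 stand xy 29.8 0.7 z 142.2 toolx [-0.996  0.091  0.002] toolz [-0.002  0.    -1.   ] F [-0.8 -0.   0.2] w -0.002
wrist [(-55, 7), (-50, 367), (-5, 67), (0, 401), (5, 139), (45, 565), (50, 425), (95, 228)]
top [(-5, 12), (0, 19), (45, 37), (50, 16), (95, 27)]
```

View pics/e.png

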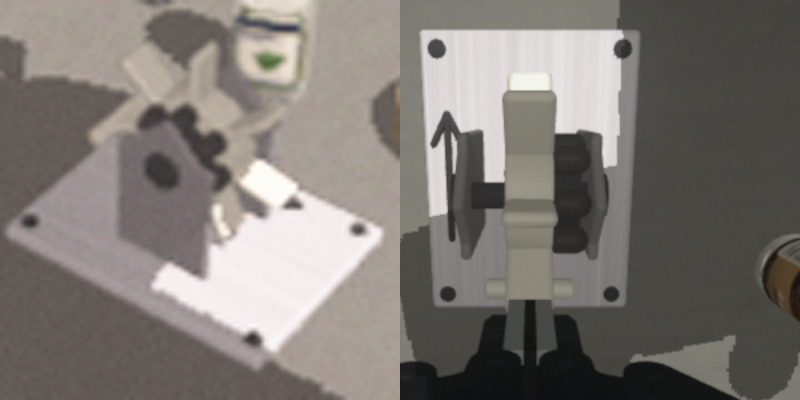

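The wrist crop shows the crossbar at (530,288) on the +x side, one tooth below the neighbour of the upright one, so 2 clicks remain. Third click, to the notch one short:

>>> {"name": "step_arm", "arguments": {
  "deltas": "0 0 14 0 0 0 255;0 0 14 0 0 0 255;0 0 0 0 0 0 255;5 0 0 0 0 0 255;5 0 0 0 0 0 255;4 0 0 0 0 0 255;4 0 0 0 0 0 255;4 0 0 0 0 0 255;4 0 0 0 0 0 255"
}}

```text
time_s: 9.6
tcp_pos: [511.7, -51.4, 115.9]
eef_rot: [0.001, 0.045, 0.999, 0.0]
wrist_force: [2.3, -0.7, -0.8]
width: -0.003
grip_force: 1.1
```

>>> {"name": "step_arm", "arguments": {
  "deltas": "4 0 0 0 0 0 255;4 0 0 0 0 0 255;4 0 0 0 0 0 255;4 0 0 0 0 0 255;4 0 0 0 0 0 255;2 0 0 0 0 0 255;0 0 0 0 0 0 255;0 0 0 0 0 0 255"
}}

```text
time_s: 10.4
tcp_pos: [489.2, -49.5, 115.3]
eef_rot: [-0.0, 0.045, 0.999, -0.0]
wrist_force: [-0.4, 0.0, -0.1]
width: 0.001
grip_force: 0.0
```

>>> {"name": "step_arm", "arguments": {
  "deltas": "0 0 -14 0 0 0 255;0 0 -14 0 0 0 255;0 0 0 0 0 0 255;-24 0 0 0 0 0 255;-24 0 0 0 0 0 255;0 0 0 0 0 0 255;0 0 0 0 0 0 255;0 0 0 0 0 0 255;0 0 0 0 0 0 255;0 0 0 0 0 0 255"
}}

```text
time_s: 11.4
tcp_pos: [536.7, -53.7, 143.5]
eef_rot: [0.0, 0.045, 0.999, 0.0]
wrist_force: [-0.4, -0.6, 0.8]
width: 0.003
grip_force: 0.0
```

Run:
```python
from h import *
st();teeth();teeth('top')
w=grab('wrist')
cv2.imwrite('pics/f.png',cv2.resize(w['color'][20:320,220:520],(400,400)))
```

```text
t 11.4 stand xy 29.8 0.8 z 143.5 toolx [-0.996  0.09  -0.   ] toolz [ 0.  0. -1.] F [-0.4 -0.6  0.8] w 0.003
wrist [(-50, 322), (-45, 94), (-5, 78), (0, 404), (5, 134), (45, 556), (50, 430), (95, 219)]
top [(-5, 11), (0, 18), (45, 42), (50, 15), (95, 27)]
```

View pics/f.png

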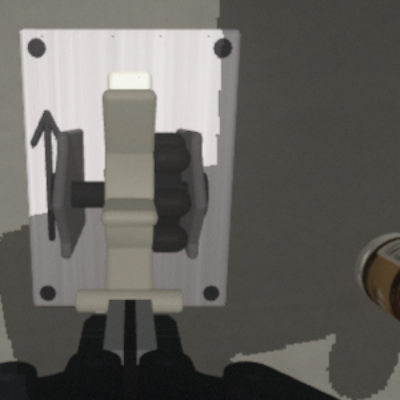

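The bar tooth is now the +x neighbour, with the crossbar at crop (130,300), and the wheel rests one click short. Now the last click on its own, going 3 mm farther for clearance from the bar.

>>> {"name": "step_arm", "arguments": {
  "deltas": "0 0 14 0 0 0 255;0 0 14 0 0 0 255;0 0 0 0 0 0 255;5 0 0 0 0 0 255;5 0 0 0 0 0 255;4 0 0 0 0 0 255;4 0 0 0 0 0 255;4 0 0 0 0 0 255;4 0 0 0 0 0 255"
}}

```text
time_s: 12.45
tcp_pos: [511.7, -51.4, 115.9]
eef_rot: [0.001, 0.045, 0.999, 0.0]
wrist_force: [2.2, 0.1, -0.6]
width: -0.001
grip_force: 1.1
```

>>> {"name": "step_arm", "arguments": {
  "deltas": "4 0 0 0 0 0 255;4 0 0 0 0 0 255;4 0 0 0 0 0 255;4 0 0 0 0 0 255;4 0 0 0 0 0 255;4 0 0 0 0 0 255;1 0 0 0 0 0 255;0 0 0 0 0 0 255;0 0 0 0 0 0 255"
}}

```text
time_s: 13.35
tcp_pos: [486.3, -49.2, 115.3]
eef_rot: [0.0, 0.045, 0.999, -0.0]
wrist_force: [-0.9, -0.0, 0.5]
width: 0.001
grip_force: 0.0
```

>>> {"name": "step_arm", "arguments": {
  "deltas": "0 0 -10 0 0 0 255;0 0 -15 0 0 0 255;0 0 -25 0 0 0 255;0 0 -30 0 0 0 255;0 0 0 0 0 0 255;-25 0 0 0 0 0 255;-25 0 0 0 0 0 255;0 0 0 0 0 0 255;0 0 0 0 0 0 255"
}}

```text
time_s: 14.25
tcp_pos: [536.1, -53.7, 195.0]
eef_rot: [-0.0, 0.045, 0.999, -0.0]
wrist_force: [-0.7, -0.2, -0.4]
width: 0.003
grip_force: 0.0
```

Run:
```python
from h import *
st();teeth();teeth('top')
w=grab('wrist');a=grab('scene');b=grab('top')
c=np.zeros((400,800,3),np.uint8);c[:,:400]=cv2.resize(a['color'][155:245,310:400],(400,400),interpolation=2)
c[:,400:]=cv2.resize(w['color'][20:320,220:520],(400,400))
cv2.imwrite('pics/g.png',c)
for u,v in[(270,179),(414,200),(417,240),(417,283),(397,261),(438,261)]:print(u,v,px(b,u,v))
```

```text
t 14.25 stand xy 29.1 0.7 z 195.0 toolx [-0.996  0.09   0.001] toolz [-0.001 -0.    -1.   ] F [-0.7 -0.2 -0.4] w 0.003
wrist [(-55, 33), (-50, 422), (-5, 146), (0, 242), (5, 121), (45, 348), (50, 247), (95, 158)]
top [(-5, 20), (0, 19), (5, 4), (45, 41), (50, 14), (95, 27)]
270 179 [492.5  49.5 598.6]
414 200 [ 536.  -192.8   99.4]
417 240 [ 458.  -214.1   24.4]
417 283 [ 365.7 -214.5   22.3]
397 261 [ 411.7 -171.    23.6]
438 261 [ 413.7 -259.6   23.8]
```

View pics/g.png

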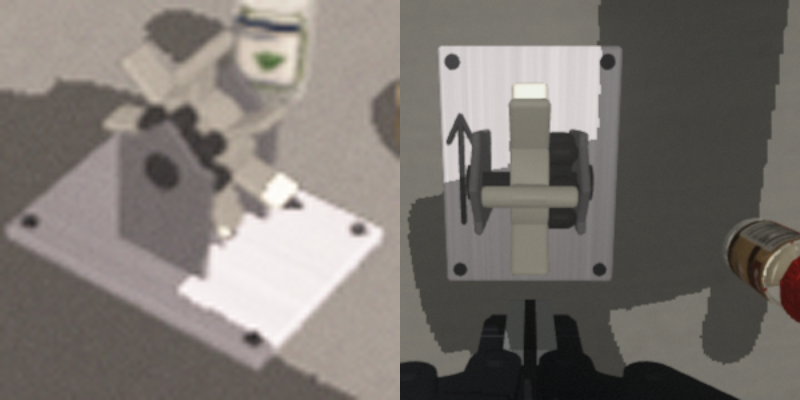

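The crossbar, at crop (530,196), stands upright between the cheeks, with the neighbouring teeth at ±51°. The stand, white-capped jar and roll measure unmoved. The arm now blocks the top camera's view of the red-capped jar, but it still stands in the wrist view. The robot is clear, so I'm handing in.

```bash
python3 -c "
from cell import r
print(r.job_done())"
```

```text
the job is handed in; nothing more can be done
None
```

The day wheel was pushed on four single clicks, resting in the notch one click short before the last, and the crossbar tooth now stands straight up between the cheeks; the stand, jars and roll were left in place, and the job is handed in at about 14.5 s.

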